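# Draw the loose pin from the casting mould with sprung tongs

### The job

The plain straight pin has been left loose at the bottom of one of the mould's three deep pockets. Take the sprung tongs from their stand, squeeze them on the pin to draw it out (never touch it with the gripper itself), and leave it standing upright in the round dish; then put the tongs back upright, fully down in the slot of their stand, and let go. Leave the spacer and the stud in their pockets and do not disturb anything else on the bench.

Things in the scene. Friction and masses are not known exactly. Their poses are not given: they have to be found in the camera images.
- tongs: Loose sprung steel tongs, 125 mm tall, about 110 g, standing tips down in the stand. Origin midway between the tips at tip level, z up, y the line along which the legs close (half-turn symmetric). Two straight parallel legs, each 10 (x) by 5 mm (y), 24 mm apart when free (34 mm over the outsides); they slide straight together, staying parallel, by up to 18 mm in all.
- tongs_grip (a point): Centre between the two flat wooden grip pads on the legs' outsides, 93 mm above the tips. Pads 24 mm wide (x), from 73 to 113 mm above the tips, 44 mm over the outsides when free. Jaws close along the tongs' y from above. Squeezing n mm narrows the tip gap by n mm; held at 40 mm the tongs can be carried still open (gap 20 mm, 30 mm over the legs); at 32 mm they grip the pin.
- tongs_head (a point): Top of the tongs' head, on the centre line 125 mm above the tips. The head, 22 (x) by 28 mm (y), 12 mm tall, sits just above the pads. The spring pushes back on each pad with 5 N at first touch, 7 N at the pin's width, and reopens the legs when let go; a squeeze of 20 to 30 N grips the pin firmly.
- stand: Fixed wooden block 50 (x) by 70 (y) by 50 mm tall on a 76 by 96 mm steel foot 5 mm thick, with one slot 16 mm (x) by 40 mm (y) and 45 mm deep in its top. Origin at the centre of the underside, z up; the slot's floor is at z = 5 mm. The tongs stand in it with their y along its y.
- mould: Fixed steel mould block 120 (x) by 80 (y) by 70 mm tall; origin at the centre of the underside, z up; two wood-sleeved levers stick out to its +x side. Three equal pockets in a row along x at x = -34, 0, 34 mm open upward, each 18 mm (x) by 40 mm (y) and 60 mm deep; their floor is at z = 10 mm. In each lies one part: pin, spacer or stud, in any order.
- pocket0 (a point): Centre of the mouth of the mould's pocket nearest its -x end, at the block's top.
- pocket1 (a point): Centre of the mouth of the middle pocket.
- pocket2 (a point): Centre of the mouth of the pocket nearest the levers (+x).
- pin: The plain straight pewter pin, 12 mm in diameter and 28 mm long, 22 g or so, loose, the tallest of the three, standing upright on the floor of one pocket within about 2 mm of its centre. Origin at the centre of its lower end, z along it. Seen from above: a plain 12 mm disc, 32 mm below the mouth.
- spacer: Low loose pewter spacer, 15 mm in diameter and 10 mm tall with a dark 8 mm spot on top, in another pocket; origin under its centre. Stays there.
- stud: Loose stepped pewter stud: a 15 mm base 6 mm tall with a thin 7 mm stem, 16 mm tall in all, in another pocket; origin under its centre. Stays there.
- dish: Fixed round shallow metal dish, 96 mm across and 12 mm tall, 3 mm wall; inner floor flat, about 84 mm across, at z = 5 mm. Origin at the centre of its underside, z up.
- pliers: Bystander: long-nosed pliers with red handles on the black board at the left; origin under the pivot.
- scraper: Bystander: scraper with a wooden handle, 170 mm long, 20 mm tall, origin under its middle.
- casting: Bystander: C-shaped cast handle about 80 mm wide, 12 mm tall, near the robot; origin under the bow's middle.
- beaker: Bystander: metal cup 64 mm across, 75 mm tall, far left; origin under its centre.
- ladle: Bystander: small casting ladle, bowl 60 mm across, handle 220 mm long, 25 mm tall; origin under the bowl.
- mallet: Bystander: hammer lying at the right edge; origin under its middle.
- weight: Bystander: brass weight 40 mm across, 30 mm tall, near the robot; origin under its centre.

How it is judged:
By the outcome, as a careful person would: the job done as asked, in the order asked, and still so for the second after the job is handed in, with the robot touching nothing.
It also fails if it takes over 62 s, if anything falls off the work surface, if the arm or the gripper's body presses on something with over 40 N, if the wrist force passes 120 N, or if a joint passes its speed limit or range.

### The arm

A 7-joint arm with a two-finger parallel gripper is mounted at the origin on the work surface. World frame = base frame: x ahead of the robot, y to its left, z up, the work surface at z = 0. Lengths are in m, angles in rad, forces in N, time in s.
With the tool pointing down it reaches from about 0.35 to 0.9 m from the base axis. Payload 19.9 kg.
Tool frame: the origin (TCP) lies midway between the tips of the shut fingers; the grasp point (between the pads) lies 19 mm behind it (env.pinch_z is the distance from the TCP to the grasp point, in m); z points along the fingers, y is the line along which they close (so a half turn about z gives the same grasp; the last joint's range is limited). The gripper opens to 85 mm and grips with 20 to 120 N. Pads are 22 mm wide; open, the fingers measure 114 mm over their backs; the gripper's body (76 mm by 85 mm) begins 54 mm behind the grasp point. The pads swing forward as they close: fully open they stand 13 mm farther back than shut.
Start: joints at [1.264, 0.417, -0.01, 1.614, 0.005, 1.111, -0.053], TCP at [0.164, -0.603, 0.231] pointing down, gripper open.
Joint ranges: [-2.81, 2.81], [-0.39, 2.02], [-1.27, 1.25], [0.06, 2.57], [-1.19, 4.33], [0.19, 2], [-2.82, 2.82]. Speed limits (rad/s): [1.89, 1.89, 2.39, 2.39, 3.01, 3.01, 3.01].

### API

Orientations are given as a unit quaternion [x, y, z, w].
In Python, from rig import env gives the robot as it stands.
- The arm moves only by the tool send_rows, never from a script. Its argument "commands" is one flat list of numbers, 7 for each row, row after row: the shift along the tool's x, y, z in m, then the turn, a rotation vector about the tool's x, y, z in degrees, then the finger opening in m, from 0 to 0.0854. In form: [tx, ty, tz, ax, ay, az, gripper, tx, ty, tz, ax, ay, az, gripper, ...]. A call has 1 to 5 rows; each row shifts and turns the commanded pose from where the row before left it, along the tool's axes as they then stand; what a row does not reach is not made up. A row lasts 1/10 s, in which the tool goes at most 50 mm and 8.59 degrees, less where a joint would pass 70% of its speed; a pose out of reach is approached as far as the arm can. A call with a gripper value outside its range is refused whole. The fingers move at their own pace and stop on an object; "grip_force" is the grip in N (left out, the last holds). Time passes only in rows, so rows that do not move let the fingers close. It gives the time, the measured TCP pose, the force, the opening and the grip force at its end, in the units of the state.
- env.get_state(): the state, without advancing time (a new reading comes with each control period).
- env.capture(name): name is "scene" or "top"; returns a dict with "img" (480x640x3 uint8, blue, green, red), "depth" (480x640 float32, m along the optical axis (not along the pixel's ray), 0 where there is no reading), "vfov" (degrees; the focal length in pixels is half the picture's height over the tangent of half this angle, whatever the lens; pixels are square), "cx", "cy" (the principal point, pixels), "view" (4x4, takes a point from world to camera coordinates). Camera axes: x right, y up, looking along -z (the intrinsics and any distortion apply to the point x, -y, -z); pixel columns grow to the right and rows downward; lengths in m; the calibration is good to about 2 mm. A picture is of the moment at which its call begins.
- env.sign_off(): hands the job in; it is judged then, once.
The state is a dict: "time": time; "joint_positions": joint angles; "qd": joint speeds; "effort": joint torques, N m; "ee_pos": TCP position; "tool_rot": TCP orientation; "ft_force": force on the tool from outside, world axes, zero at the start; "ft_torque": the same for the moment, N m; "opening": finger opening in m; "grasp_force": force on a finger pad.
Only numpy, scipy, OpenCV 4.12 (cv2) and the standard library are available. Lean on these libraries where they do the work, as an engineer would, in place of code of your own. Each camera call takes 0.05 s, during which the arm holds its last target. There are 200 camera calls.

## Working session

There is one attempt and no reset: what is moved stays moved. The work goes in short steps, Python scripts to look and compute and a tool call to move; the robot and the scene stay as the last step left them, time stands still between calls to the robot, and variables do not carry over. Pictures are saved under pics/ and viewed, at most 10 in all, crops included, and the job is handed in when it is done.

Besides the shell and the picture viewer there is one more tool, called after "Request:" as a command line: name --argument value ..., lists and objects as JSON in quotes. send_rows: Moves the arm, as the interface text tells. Its arguments: {"type":"object","properties":{"commands":{"type":"array","items":{"type":"number"}},"grip_force":{"type":"number"}},"required":["commands"]}

```bash
ls; mkdir -p pics; python3 - <<'E'
from rig import env
import cv2,numpy as np,pickle
d={}
for n in("scene","top"):
    c=env.capture(n); d[n]=c; cv2.imwrite(f"pics/{n}0.png",c["img"]); print(n,c["vfov"],c["cx"],c["cy"],[k for k in c]); print(np.round(c["view"],4))
pickle.dump(d,open("cap0.pkl","wb"))
s=env.get_state(); print(s, env.pinch_z)
E
```

```text
pics
scene 56.049066755993195 309.9897839474871 236.30263417246812 ['img', 'depth', 'vfov', 'cx', 'cy', 'view']
[[ 0.8622  0.5066 -0.0022 -0.496 ]
 [-0.2615  0.4488  0.8545  0.0268]
 [ 0.4339 -0.7362  0.5194 -1.4749]
 [ 0.      0.      0.      1.    ]]
top 57.180615932061805 322.95958141587244 232.47294184490528 ['img', 'depth', 'vfov', 'cx', 'cy', 'view']
[[-0.0103 -0.9998 -0.0167  0.0223]
 [ 0.9973 -0.0115  0.0719 -0.568 ]
 [-0.0721 -0.0159  0.9973 -1.4031]
 [ 0.      0.      0.      1.    ]]
{'time': 0.1, 'joint_positions': array([ 1.26350682,  0.41789546, -0.01033611,  1.61412824,  0.00468533,
        1.11066964, -0.05299015]), 'qd': array([-5.16900545e-04, -2.67097626e-03,  1.82966664e-03, -3.41937736e-03,
        1.82215853e-03, -4.57174879e-05,  7.04780937e-04]), 'effort': array([ 2.35965003e-03, -8.65823436e+01,  6.81352839e-01, -4.35639381e+01,
        1.93983380e-02,  4.89423910e-03,  1.17471732e-04]), 'ee_pos': array([ 0.16410182, -0.6027487 ,  0.23072841]), 'tool_rot': array([ 9.91179578e-01,  1.32524544e-01, -1.00014478e-04, -5.28878910e-04]), 'ft_force': array([ 0.99815044,  0.02816238, -0.28337976]), 'ft_torque': array([ 0.01925339, -0.02818257,  0.01614431]), 'grasp_force': 0.0, 'opening': 0.08525682302043452} 0.0187
```

View pics/top0.png

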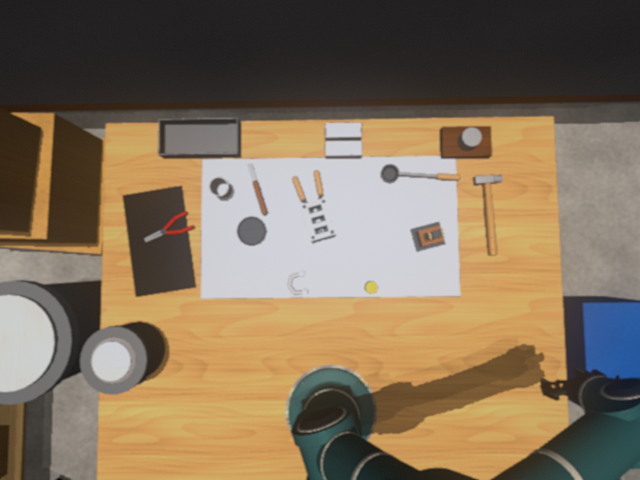

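View pics/scene0.png

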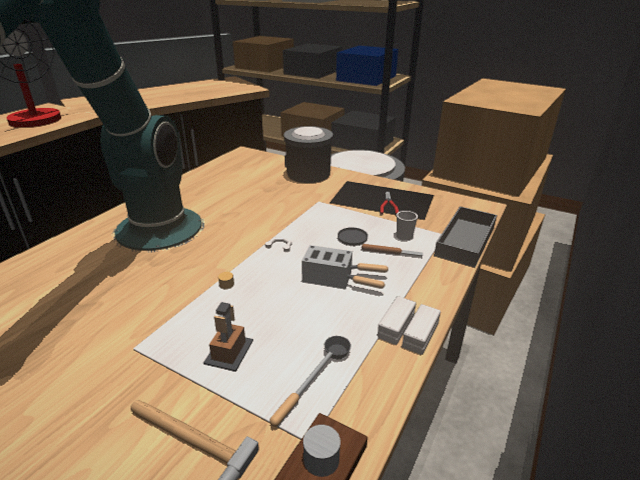

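The top view shows the stand and tongs at (428,236), the mould at (318,220) with its levers to (305,188)/(319,183), and the dish at (252,231). The scene view shows the tongs upright at (226,325), the mould at (328,265) and the dish at (352,236).

```bash
cat > h.py <<'E'
import numpy as np,cv2
def f(c): return 240/np.tan(np.radians(c["vfov"]/2))
def ray(c,u,v):
    F=f(c); d=np.array([(u-c["cx"])/F,-(v-c["cy"])/F,-1.]); R=c["view"][:3,:3]; return -R.T@c["view"][:3,3], R.T@d
def onz(c,u,v,z):
    o,d=ray(c,u,v); return o+d*(z-o[2])/d[2]
def proj(c,p):
    q=c["view"][:3,:3]@np.asarray(p)+c["view"][:3,3]; F=f(c); return np.array([c["cx"]+F*q[0]/-q[2],c["cy"]-F*q[1]/-q[2]])
def cloud(c):
    F=f(c); v,u=np.mgrid[:480,:640]; D=c["depth"]; P=np.stack([(u-c["cx"])/F*D,-(v-c["cy"])/F*D,-D],-1)
    R=c["view"][:3,:3]; return (P-c["view"][:3,3])@R
def gray(c): return cv2.cvtColor(c["img"],cv2.COLOR_BGR2GRAY)
E
python3 - <<'E'
import pickle,cv2,numpy as np
from h import *
d=pickle.load(open("cap0.pkl","rb")); t=d["top"]["img"]; s=d["scene"]["img"]
r=lambda i,x,y,w,h,k: cv2.resize(i[y:y+h,x:x+w],(w*k,h*k),interpolation=cv2.INTER_CUBIC)
a=np.hstack([r(t,295,190,50,60,8),r(t,405,212,50,60,8)]) [:480]
b=np.zeros_like(a[:, :0])
cv2.imwrite("pics/crop1.png",a)
P=cloud(d["top"])
for n,(x0,y0,x1,y1) in dict(mould=(298,195,340,250),stand=(408,218,452,256),dish=(232,212,270,250)).items():
    z=P[y0:y1,x0:x1]; 
    print(n); print(np.round(z[::3,::3,2]*1000).astype(int))
E
```

```text
mould
[[  48   52    7    8    9    2    8   41    7    0   12    7   10    9]
 [   8   47   44    0    6   10    8   43   79   12    6    7    7    3]
 [   5    7   41    3    7   71   75   74   76   79    8    9    9   12]
 [   7   76   78   76   80   75   79   77   77   74   13    9    5    9]
 [   7   75   79   72   70   53   32   21   80   72    5    1    8    1]
 [   5    7   79   78   17   48   43   14   76   78   78    9    8   13]
 [   7   12   76   79   75   83   77   80   80   71   77    7    6    7]
 [   8    5   82   78   76   82   76   63   42   74   80    6    9    8]
 [   4    6    4   75   74   29   18   21   18   78   73    6   12   13]
 [   3    3   11   76   78   11   24   76   79   77   78   76    3    6]
 [   6    7   14   77   83   75   72   78   78   78   77   77    3    8]
 [  10    2    9   78   79   77   66 1440   17   21   79   79    3    8]
 [   6    5    7   13   79   77   11   27   24   12   81   77   80    4]
 [   4    6    2    7   79   79   75   76   75   81   82   73   72    6]
 [   9    7    6    1   78   79 1440   83   77   69   18    4    8    2]
[... 971 characters left out ...]
   5   7  12  11   6]
 [  7   6   6  15   5   4   8   4   5  13  14   6   5   9   8]
 [  2   7   6   5   6   8  10   5   2   7   4   7  12   8   9]]
dish
[[11  5  2  7  6  4  7  3  7  6 26 30  6]
 [ 5  2  3 11  7  6  8  7 12  6 10  5 15]
 [ 4  6 15  5 21 17 14 18 20  7  2  3  3]
 [ 5  4  6 20 13 13 17 12  9 13 10  5 14]
 [ 6  4 18 14 10 15 12  9 11 12 14 11  4]
 [ 8  9 19 10 11 12 11 12 13 13 13  9  8]
 [ 4  6 17 17 12 17  6 10 13 12 11 19 10]
 [ 8  5  8 12  9 13 15 16 13  7 10 13  3]
 [ 9 10 18  8 14 16  8 16 11 13 14  4  9]
 [ 2  9 11 14 11 12 11 13 13 11 17 13  5]
 [12 10 10  9 15 11  7 14 15 19  8  5 11]
 [ 6 11 11  8  3  3 20 16  7  8  8  0  8]
 [ 7  6  7 11  8  8  8  6  7  5 14  9  1]]
```

View pics/crop1.png

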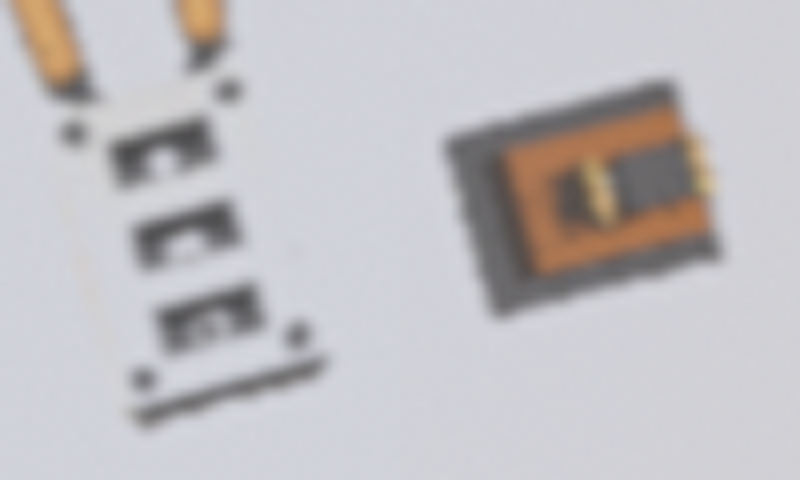

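Crop: the bottom pocket (210,325) holds a disc with a dark spot, so it is the spacer. The top pocket (165,160) and middle pocket (190,243) each hold a bright blob. Depth will tell the pin from the stud.

```bash
cat > m.py <<'E'
from rig import env
from h import *
import pickle
C={}
for n in("top","scene"):
    cs=[env.capture(n) for _ in range(6)]; c=dict(cs[0]); c["img"]=np.mean([k["img"] for k in cs],0).astype(np.uint8)
    D=np.array([k["depth"] for k in cs]); c["depth"]=np.median(D,0); C[n]=c
pickle.dump(C,open("avg.pkl","wb"))
c=C["top"]; print("cam",np.round(ray(c,0,0)[0],4), "scene cam",np.round(ray(C["scene"],0,0)[0],4))
P=cloud(c); off=np.median(P[255:280,330:360,2]); print("depth off",off, "wood", np.median(P[310:330,200:260,2]))
K=8
def up(x0,y0,w,h):
    g=cv2.resize(c["img"][y0:y0+h,x0:x0+w],None,fx=K,fy=K,interpolation=cv2.INTER_CUBIC)
    return g,(lambda p:(np.asarray(p,float)+.5)/K-.5+[x0,y0])
g,tp=up(295,190,50,60); gr=cv2.cvtColor(g,cv2.COLOR_BGR2GRAY)
m=(gr<140).astype(np.uint8); cn,_=cv2.findContours(m,cv2.RETR_EXTERNAL,cv2.CHAIN_APPROX_NONE)
for k in cn:
    a=cv2.contourArea(k)
    if a<100: continue
    r=cv2.minAreaRect(k); M=cv2.moments(k); ce=(M["m10"]/M["m00"],M["m01"]/M["m00"])
    print("mould",int(a),np.round(ce),"rect",np.round(r[0]),np.round(r[1]),round(r[2],1),"cen z70",np.round(onz(c,*tp(ce),.07)[:2],4),"rect z70",np.round(onz(c,*tp(r[0]),.07)[:2],4))
    if a>900:
        B=np.array([onz(c,*tp(p),.07)[:2] for p in cv2.boxPoints(r)]); e=B-np.roll(B,-1,0); print("   sides",np.round(np.hypot(*e.T)*1e3,1),"ang",np.round(np.degrees(np.arctan2(e[:,1],e[:,0])),1))
g,tp=up(405,212,50,60); gr=cv2.cvtColor(g,cv2.COLOR_BGR2GRAY); hsv=cv2.cvtColor(g,cv2.COLOR_BGR2HSV)
for nm,m,z in (("foot",(gr<160)|(hsv[...,1]>70),.005),("wood",(hsv[...,1]>110)&(hsv[...,0]<14),.05)):
    cn,_=cv2.findContours(m.astype(np.uint8),cv2.RETR_EXTERNAL,cv2.CHAIN_APPROX_NONE); k=max(cn,key=cv2.contourArea); r=cv2.minAreaRect(k)
    B=np.array([onz(c,*tp(p),z)[:2] for p in cv2.boxPoints(r)]); e=B-np.roll(B,-1,0)
    print(nm,np.round(B.mean(0),4),np.round(np.hypot(*e.T)*1e3,1),np.round(np.degrees(np.arctan2(e[:,1],e[:,0])),1))
g,tp=up(230,210,46,44); gr=cv2.cvtColor(g,cv2.COLOR_BGR2GRAY); cn,_=cv2.findContours((gr<150).astype(np.uint8),cv2.RETR_EXTERNAL,cv2.CHAIN_APPROX_NONE); k=max(cn,key=cv2.contourArea)
e=cv2.fitEllipse(k); print("dish z.012",np.round(onz(c,*tp(e[0]),.012),4),np.round(np.array(e[1])/K))
np.set_printoptions(linewidth=200)
print(np.round((P[200:236,306:332,2]-off)*1000).astype(int)[::2,::2])
# mould top and head rect from depth
for nm,(x0,y0,x1,y1),lo,hi in (("mtop",(292,188,345,255),.06,.08),("head",(405,210,456,258),.115,.135),("stand",(405,210,456,258),.04,.06)):
    Q=P[y0:y1,x0:x1].reshape(-1,3); Q=Q[(Q[:,2]-off>lo)&(Q[:,2]-off<hi)]; r=cv2.minAreaRect((Q[:,:2]*1e4).astype(np.float32)); print(nm,len(Q),np.round(r[0])/1e4,np.round(r[1])/10,round(r[2],1),"median",np.round(np.median(Q,0),4))
E
python3 m.py
```

```text
cam [ 0.4656 -0.0065  1.4404] scene cam [ 1.0745 -0.8466  0.7421]
depth off 0.007030218587918955 wood 0.0006653711850805208
mould 120 [144. 380.] rect [144. 380.] [13. 12.] 90.0 cen z70 [0.5509 0.0481] rect z70 [0.5509 0.0479]
mould 2101 [229. 391.] rect [229. 392.] [ 15. 184.] 74.1 cen z70 [0.5459 0.0147] rect z70 [0.5457 0.0148]
   sides [71.9  5.7 71.9  5.7] ang [ 105.3   15.2  -74.7 -164.6]
mould 155 [297. 336.] rect [298. 336.] [15. 13.] 90.0 cen z70 [ 0.5673 -0.0121] rect z70 [ 0.5674 -0.0121]
mould 3102 [209. 315.] rect [210. 318.] [ 43. 100.] 74.5 cen z70 [0.5759 0.0223] rect z70 [0.5748 0.022 ]
   sides [38.9 16.8 38.9 16.8] ang [ 104.9   14.8  -75.1 -165. ]
mould 2950 [186. 230.] rect [185. 233.] [ 42. 100.] 74.6 cen z70 [0.6093 0.0309] rect z70 [0.608  0.0312]
   sides [39.1 16.7 39.1 16.7] ang [ 104.8   14.8  -75.2 -165.1]
mould 162 [ 74. 133.] rect [ 74. 133.] [14. 14.] 90.0 cen z70 [0.6479 0.0746] rect z70 [0.648  0.0745]
mould 3187 [162. 148.] rect [162. 150.] [ 43. 100.] 73.9 cen z70 [0.6417 0.0401] rect z70 [0.6407 0.0401]
   sides [39.1 16.9 39.1 16.9] ang [ 105.5  
[... 874 characters left out ...]
1 73 -2]
 [71 69 72 68 69 72 71 73 70 71 69 71 -1]
 [69 71 73 72 71 69 62 46 35 70 71 70  0]
 [72 69 70 56 40 26  9  9 10 70 70 70 70]
 [68 69 70  9 11 16 25  9 10 10 70 71 73]
 [71 72 71  9 10 15 69 68 72 71 71 70 69]
 [72 68 69 69 70 71 70 71 72 69 71 72 71]
 [68 70 70 71 71 73 69 69 67 48 57 71 72]
 [ 0 71 71 70 70 55 40 17 10 13 12 69 70]
 [ 4 70 73 71 31  9  7 20 18 11 10 70 71]
 [ 2 69 69 70 70 11  8 20 69 69 70 70 72]
 [ 2 -2 70 69 69 72 70 68 68 71 68 67 68]]
mtop 781 [0.6067 0.0323] [120.2  80. ] 15.3 median [0.6063 0.0328 0.0769]
head 107 [ 0.5529 -0.3206] [22.4 44.5] 13.4 median [ 0.5521 -0.3195  0.1362]
stand 245 [ 0.5529 -0.3201] [49.8 69.6] 14.3 median [ 0.5472 -0.3113  0.0573]
```

```bash
python3 - <<'E'
import pickle
from h import *
C=pickle.load(open("avg.pkl","rb"))
t=C["top"];P=cloud(t)
for n,(u,v) in dict(wood_below=(340,320),wood_below2=(220,320),wood_left=(114,200),wood_right=(530,200),wood_top=(290,140),wood_bl=(150,310),matL=(215,280),matR=(440,280),matT=(440,195),matM=(360,180),black=(150,270),mat2=(360,250)).items():
    q=P[v-5:v+6,u-5:u+6].reshape(-1,3); q=np.median(q,0); p2=proj(C["scene"],[q[0],q[1],0]); u2,v2=np.round(p2).astype(int); z2=None
    if 5<u2<634 and 5<v2<474:
        S=cloud(C["scene"])[v2-3:v2+4,u2-3:u2+4].reshape(-1,3); z2=np.median(S,0).round(4)
    print(n,q.round(4),z2)
print(np.median(cloud(C["scene"])[350:360,335:345],axis=(0,1)) if 0 else "")
# mat thickness: depth across the near edge, col 330..380
print(np.round(np.median(P[285:310,380:430,2],1)*1e3,1))
E
```

```text
wood_below [ 0.2857 -0.0357  0.0012] [ 2.865e-01 -3.570e-02  2.000e-04]
wood_below2 [0.2888 0.3535 0.0006] [0.2917 0.3491 0.0006]
wood_left [0.686  0.7102 0.    ] [0.6876 0.7118 0.0009]
wood_right [ 0.6681 -0.6609  0.0019] None
wood_top [0.8798 0.123  0.001 ] [8.806e-01 1.212e-01 5.000e-04]
wood_bl [3.228e-01 5.833e-01 3.000e-04] [0.3245 0.5817 0.001 ]
matL [0.4183 0.3693 0.0064] [0.4235 0.3604 0.0067]
matR [ 0.4113 -0.3591  0.0072] [ 0.4176 -0.3624  0.0062]
matT [ 0.6874 -0.3673  0.0074] [ 0.6909 -0.3702  0.0062]
matM [ 0.7408 -0.1072  0.0072] [ 0.7441 -0.1153  0.0062]
black [0.4529 0.5831 0.0052] [0.4564 0.5749 0.0057]
mat2 [ 0.5107 -0.1034  0.0071] [ 0.5162 -0.1093  0.0062]

[7.  7.3 7.  7.3 7.2 7.1 7.5 7.2 7.2 7.  7.  6.7 1.  1.2 1.3 0.9 1.  0.9
 1.1 1.1 1.2 0.9 1.  0.9 1.1]
```

```bash
cat >> h.py <<'E'
def go(x,y,z,yaw=None):
    from rig import env
    from scipy.spatial.transform import Rotation as R
    s=env.get_state(); r=R.from_quat(s["tool_rot"]); M=r.as_matrix(); d=M.T@(np.array([x,y,z])-s["ee_pos"])
    print("t",s["time"],"pos",np.round(s["ee_pos"],4),"yaw",np.round(np.degrees(np.arctan2(M[1,0],M[0,0])),2),"tilt",np.round(M[:2,2],4),"open",s["opening"],"F",np.round(s["ft_force"],1),"gf",s["grasp_force"])
    print("shift mm",np.round(d*1e3,1), "turn z",None if yaw is None else round(np.degrees(np.arctan2(M[1,0],M[0,0]))-yaw,2))
E
python3 - <<'E'
import pickle
from h import *
C=pickle.load(open("avg.pkl","rb"))
for cn in("top","scene"):
    P=cloud(C[cn]).reshape(-1,3)
    if cn=="top": P=P-[0,0,.0009]
    for nm,(x,y,rad),lo,hi in (("mtop",(.607,.032,.09),.07,.082),("head",(.553,-.32,.05),.128,.142),("stand",(.553,-.32,.06),.05,.062),("dishrim",(.577,.25,.07),.0145,.03),("dishall",(.577,.25,.046),.0,.03)):
        Q=P[(np.hypot(P[:,0]-x,P[:,1]-y)<rad)&(P[:,2]>lo)&(P[:,2]<hi)]; r=cv2.minAreaRect((Q[:,:2]*1e4).astype(np.float32)); ci=cv2.minEnclosingCircle((Q[:,:2]*1e4).astype(np.float32))
        print(cn,nm,len(Q),np.round(r[0])/1e4,np.round(r[1])/10,round(r[2],1),"circ",np.round(ci[0])/1e4,round(ci[1]/10,1),"medz",np.round(np.median(Q[:,2]),4))
go(.5529,-.3206,.2,13.7)
E
```

```text
top mtop 774 [0.6067 0.0323] [120.2  80. ] 15.3 circ [0.6066 0.0319] 71.8 medz 0.0761
top head 74 [ 0.5532 -0.3207] [21.5 28. ] 13.4 circ [ 0.5526 -0.3204] 15.9 medz 0.1363
top stand 241 [ 0.5529 -0.3201] [49.8 69.6] 14.3 circ [ 0.5524 -0.3203] 42.3 medz 0.0564
top dishrim 107 [0.5823 0.2504] [104.9  92.7] 3.2 circ [0.5854 0.2429] 58.4 medz 0.0176
top dishall 631 [0.5777 0.2498] [91.4 88.1] 89.2 circ [0.577 0.25 ] 46.0 medz 0.0111
scene mtop 740 [0.6063 0.0339] [120.7  83.2] 15.1 circ [0.6068 0.033 ] 70.5 medz 0.0762
scene head 134 [ 0.5539 -0.3191] [21.9 28.1] 11.8 circ [ 0.5534 -0.32  ] 16.0 medz 0.1358
scene stand 457 [ 0.5529 -0.3189] [51.1 71.4] 14.2 circ [ 0.5534 -0.3196] 42.4 medz 0.0561
scene dishrim 109 [0.5773 0.251 ] [94.2 98.4] 8.8 circ [0.5872 0.2482] 57.8 medz 0.0171
scene dishall 423 [0.5773 0.2505] [90.  91.2] 30.1 circ [0.577  0.2501] 45.9 medz 0.0116
t 0.7 pos [ 0.1642 -0.603   0.2313] yaw 15.23 tilt [-0.  0.] open 0.08550103411003908 F [ 0.4 -0.3 -0. ] gf 0.0
shift mm [ 449.2 -170.4   31.3] turn z 1.53
```

Request:
send_rows --commands '[0.02, -0.008, 0, 0, 0, 0, 0.085, 0.036, -0.014, 0, 0, 0, 0.6, 0.085, 0.036, -0.014, 0, 0, 0, 0.6, 0.085, 0.036, -0.014, 0, 0, 0, 0, 0.085, 0.036, -0.014, 0, 0, 0, 0, 0.085]' --grip_force 25

```text
time: 1.2
ee_pos: [0.3079, -0.4988, 0.2314]
tool_rot: [0.993, 0.122, 0.0, 0.0]
ft_force: [0.1, -0.2, -0.5]
opening: 0.0853
grasp_force: 0.0
```

Request:
send_rows --commands '[0.036, -0.013, 0, 0, 0, 0, 0.085, 0.036, -0.013, 0, 0, 0, 0, 0.085, 0.036, -0.013, 0, 0, 0, 0, 0.085, 0.036, -0.013, 0, 0, 0, 0, 0.085, 0.036, -0.013, 0, 0, 0, 0, 0.085]'

```text
time: 1.7
ee_pos: [0.4668, -0.3922, 0.2314]
tool_rot: [0.993, 0.122, 0.0, 0.0]
ft_force: [-0.2, -0.2, -1.1]
opening: 0.085
grasp_force: 0.0
```

```bash
python3 -c "
from h import *
go(.5530,-.3200,.083,14.0)"
```

```text
t 1.7 pos [ 0.4668 -0.3922  0.2314] yaw 14.03 tilt [ 0.0001 -0.0001] open 0.08496113529011513 F [-0.2 -0.2 -1.1] gf 0.0
shift mm [101.1 -49.2 148.4] turn z 0.03
```

Request:
send_rows --commands '[0.034, -0.016, 0, 0, 0, 0, 0.085, 0.034, -0.016, 0, 0, 0, 0, 0.085, 0.02, -0.01, 0, 0, 0, 0, 0.085, 0, 0, 0, 0, 0, 0, 0.085, 0, 0, 0, 0, 0, 0, 0.085]'

```text
time: 2.2
ee_pos: [0.5408, -0.331, 0.2311]
tool_rot: [0.992, 0.122, -0.0, -0.0]
ft_force: [-0.2, 0.1, 0.3]
opening: 0.0851
grasp_force: 0.0
```

```bash
python3 -c "
from h import *
go(.5530,-.3200,.083,14.0)"
```

```text
t 2.2 pos [ 0.5408 -0.331   0.2311] yaw 14.06 tilt [-0.0004  0.    ] open 0.08509602264012679 F [-0.2  0.1  0.3] gf 0.0
shift mm [ 14.6  -7.7 148.1] turn z 0.06
```

Request:
send_rows --commands '[0.0146, -0.0077, 0, 0, 0, 0, 0.085, 0, 0, 0.02, 0, 0, 0, 0.085, 0, 0, 0.03, 0, 0, 0, 0.085, 0, 0, 0.03, 0, 0, 0, 0.085, 0, 0, 0.028, 0, 0, 0, 0.085]'

```text
time: 2.7
ee_pos: [0.5526, -0.3206, 0.1222]
tool_rot: [0.993, 0.122, -0.0, 0.0]
ft_force: [0.3, -0.1, -0.3]
opening: 0.0853
grasp_force: 0.0
```

Request:
send_rows --commands '[0, 0, 0.02, 0, 0, 0, 0.085, 0, 0, 0.014, 0, 0, 0, 0.085, 0, 0, 0.006, 0, 0, 0, 0.085, 0, 0, 0, 0, 0, 0, 0.085, 0, 0, 0, 0, 0, 0, 0.06]'

```text
time: 3.2
ee_pos: [0.5536, -0.3204, 0.0842]
tool_rot: [0.993, 0.122, 0.0, 0.0]
ft_force: [-0.1, 0.5, -0.1]
opening: 0.0727
grasp_force: 0.0
```

```bash
python3 -c "
from h import *
go(.5530,-.3200,.083,14.0)"
```

```text
t 3.2 pos [ 0.5536 -0.3204  0.0842] yaw 14.02 tilt [ 0.0011 -0.0006] open 0.07274658317441146 F [-0.1  0.5 -0.1] gf 0.0
shift mm [-0.5 -0.5  1.2] turn z 0.02
```

Request:
send_rows --commands '[0, 0, 0, 0, 0, 0, 0.048, 0, 0, 0, 0, 0, 0, 0.046, 0, 0, 0, 0, 0, 0, 0.042, 0, 0, 0, 0, 0, 0, 0.04, 0, 0, 0, 0, 0, 0, 0.04]'

```text
time: 3.7
ee_pos: [0.5537, -0.3204, 0.0843]
tool_rot: [0.993, 0.122, 0.001, 0.001]
ft_force: [-0.1, -0.2, 8.0]
opening: 0.0403
grasp_force: 7.5
```

Request:
send_rows --commands '[0, 0, 0, 0, 0, 0, 0.04, 0, 0, 0, 0, 0, 0, 0.04]'

```text
time: 3.9
ee_pos: [0.5537, -0.3204, 0.0843]
tool_rot: [0.993, 0.122, 0.001, 0.0]
ft_force: [-0.9, -0.1, 7.6]
opening: 0.0401
grasp_force: 7.5
```

```bash
python3 -c "
from h import *
go(.5530,-.3200,.083,14.0)"
```

```text
t 3.9 pos [ 0.5537 -0.3204  0.0843] yaw 14.03 tilt [ 0.0014 -0.0008] open 0.040082910586293874 F [-0.9 -0.1  7.6] gf 7.527248337864876
shift mm [-0.6 -0.5  1.3] turn z 0.03
```

Request:
send_rows --commands '[0, 0, -0.004, 0, 0, 0, 0.04, 0, 0, -0.008, 0, 0, 0, 0.04, 0, 0, -0.012, 0, 0, 0, 0.04, 0, 0, -0.016, 0, 0, 0, 0.04, 0, 0, -0.02, 0, 0, 0, 0.04]'

```text
time: 4.4
ee_pos: [0.5531, -0.32, 0.1447]
tool_rot: [0.993, 0.122, -0.0, -0.0]
ft_force: [1.0, 0.4, -1.3]
opening: 0.04
grasp_force: 5.5
```

Request:
send_rows --commands '[0, 0, -0.025, 0, 0, 0, 0.04, 0, 0, -0.025, 0, 0, 0, 0.04, 0, 0, -0.015, 0, 0, 0, 0.04, 0, 0, 0, 0, 0, 0, 0.04, 0, 0, 0, 0, 0, 0, 0.04]'

```text
time: 4.9
ee_pos: [0.5529, -0.32, 0.208]
tool_rot: [0.993, 0.122, -0.0, -0.0]
ft_force: [-0.0, 0.5, -1.4]
opening: 0.0403
grasp_force: 5.5
```

```bash
python3 - <<'E'
from h import *
from rig import env
import pickle
th=np.radians(15.1); p=np.array([.6066,.0325])+.034*np.array([np.cos(th),np.sin(th)]); print("pocket2",p)
go(*p,.20,15.1)
C={n:env.capture(n) for n in("top","scene")}; pickle.dump(C,open("held.pkl","wb"))
r=lambda i,x,y,w,h,k: cv2.resize(i[y:y+h,x:x+w],(w*k,h*k),interpolation=cv2.INTER_CUBIC)
q=proj(C["scene"],[.5535,-.32,.16]).astype(int); print(q)
cv2.imwrite("pics/held.png",r(C["scene"]["img"],q[0]-60,q[1]-60,120,140,4))
E
```

```text
pocket2 [0.63942607 0.04135715]
t 4.9 pos [ 0.5529 -0.32    0.208 ] yaw 14.03 tilt [-0.0002  0.0001] open 0.0403333127499754 F [-0.   0.5 -1.4] gf 5.504303500056267
shift mm [ 171.5 -329.6    8. ] turn z -1.07
[220 297]
```

View pics/held.png

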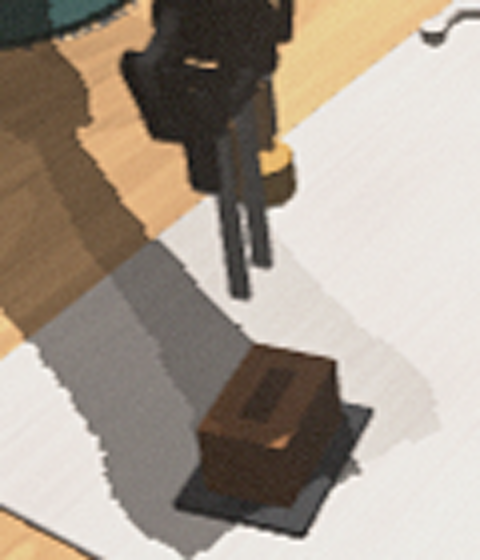

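```bash
python3 - <<'E'
from h import *
import pickle
C=pickle.load(open("held.pkl","rb")); c=C["scene"]; P=cloud(c); q=P.reshape(-1,3)
x,y=.5529,-.32
Q=q[(np.hypot(q[:,0]-x,q[:,1]-y)<.03)&(q[:,2]>.07)&(q[:,2]<.2)]
th=np.radians(14.03); ex=np.array([np.cos(th),np.sin(th)]); ey=np.array([np.sin(th),-np.cos(th)])
d=Q[:,:2]-[x,y]; L=np.c_[d@ex,d@ey,Q[:,2]]*1e3
print("zmin",np.sort(L[:,2])[:8].round(1))
for lo in range(130,165,7):
    for s in(-1,1):
        B=L[(L[:,2]>=lo)&(L[:,2]<lo+7)&(s*L[:,1]>0)]
        if len(B): print(lo,s,len(B),"x",np.percentile(B[:,0],[5,50,95]).round(1),"y",np.percentile(B[:,1],[5,50,95]).round(1))
E
```

```text
zmin [134.  134.1 134.2 134.3 134.3 135.3 135.5 135.5]
130 -1 7 x [-6.2 -1.   4.1] y [-16.1 -13.7 -11. ]
130 1 6 x [-4.3 -1.6  3.6] y [11.8 12.3 13.1]
137 -1 14 x [-4.8  2.1  5.2] y [-15.2 -12.3 -10.7]
137 1 13 x [-5.1  0.2  4.8] y [11.8 12.9 14.7]
144 -1 14 x [-3.6  0.1  5.1] y [-14.5 -12.  -10.3]
144 1 15 x [-5.1  2.   5.3] y [ 9.7 12.9 14.6]
151 -1 15 x [-5.4  1.5  4.5] y [-14.8 -11.7 -10.2]
151 1 16 x [-4.4  0.5  4.1] y [10.3 13.1 14.6]
158 -1 16 x [-4.8  2.4  4.5] y [-16.6 -12.4 -11.2]
158 1 15 x [-4.   0.8  5. ] y [ 9.4 13.4 15. ]
```

Request:
send_rows --commands '[0.008, -0.015, 0, 0, 0, -0.5, 0.04, 0.016, -0.03, 0, 0, 0, -0.6, 0.04, 0.016, -0.03, 0, 0, 0, 0, 0.04, 0.016, -0.03, 0, 0, 0, 0, 0.04, 0.016, -0.03, 0, 0, 0, 0, 0.04]'

```text
time: 5.5
ee_pos: [0.588, -0.1689, 0.2075]
tool_rot: [0.991, 0.132, -0.001, -0.0]
ft_force: [0.8, -0.2, -1.3]
opening: 0.0402
grasp_force: 5.5
```

Request:
send_rows --commands '[0.016, -0.03, 0, 0, 0, 0, 0.04, 0.016, -0.03, 0, 0, 0, 0, 0.04, 0.016, -0.03, 0, 0, 0, 0, 0.04, 0.016, -0.03, 0, 0, 0, 0, 0.04, 0.008, -0.02, 0, 0, 0, 0, 0.04]'

```text
time: 6.0
ee_pos: [0.621, -0.0134, 0.2075]
tool_rot: [0.991, 0.133, -0.0, -0.001]
ft_force: [-1.0, -0.5, -0.9]
opening: 0.0405
grasp_force: 5.5
```

```bash
python3 -c "
from h import *
go(.6394,.0413,.1945,15.1)"
```

```text
t 6.0 pos [ 0.621  -0.0134  0.2075] yaw 15.3 tilt [-0.0011  0.0012] open 0.04045392378189852 F [-1.  -0.5 -0.9] gf 5.5046651512384415
shift mm [ 32.2 -47.9  13. ] turn z 0.2
```

Request:
send_rows --commands '[0.015, -0.02, 0, 0, 0, 0, 0.04, 0.01, -0.016, 0, 0, 0, 0, 0.04, 0.004, -0.008, 0, 0, 0, 0, 0.04, 0, 0, 0, 0, 0, 0, 0.04, 0, 0, 0, 0, 0, 0, 0.04]'

```text
time: 6.5
ee_pos: [0.6372, 0.0321, 0.2079]
tool_rot: [0.991, 0.131, -0.0, 0.0]
ft_force: [0.2, -0.7, -1.5]
opening: 0.0402
grasp_force: 5.5
```

```bash
python3 -c "
from h import *
go(.6394,.0413,.1945,15.1)"
```

```text
t 6.5 pos [0.6372 0.0321 0.2079] yaw 15.1 tilt [-0.0007 -0.0004] open 0.04020671639465181 F [ 0.2 -0.7 -1.5] gf 5.504627376794815
shift mm [ 4.5 -8.4 13.4] turn z 0.0
```

Request:
send_rows --commands '[0.0045, -0.0084, 0, 0, 0, 0, 0.04, 0, 0, 0.02, 0, 0, 0, 0.04, 0, 0, 0.02, 0, 0, 0, 0.04, 0, 0, 0, 0, 0, 0, 0.04, 0, 0, 0, 0, 0, 0, 0.04]'

```text
time: 7.0
ee_pos: [0.6398, 0.042, 0.1687]
tool_rot: [0.991, 0.131, -0.0, -0.0]
ft_force: [-0.1, 0.4, 0.2]
opening: 0.0402
grasp_force: 5.5
```

```bash
python3 - <<'E'
from h import *
from rig import env
import pickle
go(.6394,.0413,.0945,15.1)
c=env.capture("scene"); s=env.get_state(); q=cloud(c).reshape(-1,3); x,y,tz=s["ee_pos"]
th=np.radians(15.1); ex=np.array([np.cos(th),np.sin(th)]); ey=np.array([np.sin(th),-np.cos(th)])
d=q[:,:2]-[x,y]; L=np.c_[d@ex,d@ey,q[:,2]]*1e3; L=L[(abs(L[:,0])<12)&(abs(L[:,1])<25)]
Z=L[(L[:,2]>tz*1e3-78)&(L[:,2]<tz*1e3-45)]; print("zmin tips rel",np.sort(Z[:,2])[:6].round(1))
for k in(-1,1):
    B=Z[k*Z[:,1]>0]; print(k,len(B),np.percentile(B[:,0],[5,50,95]).round(1),np.percentile(B[:,1],[5,50,95]).round(1))
q=proj(c,[x,y,.08]).astype(int); i=c["img"][q[1]-60:q[1]+40,q[0]-60:q[0]+60]; cv2.imwrite("pics/over.png",cv2.resize(i,None,fx=6,fy=6,interpolation=cv2.INTER_CUBIC))
E
```

```text
t 7.0 pos [0.6398 0.042  0.1687] yaw 15.1 tilt [-0.0002  0.0001] open 0.04021260901742405 F [-0.1  0.4  0.2] gf 5.505265966057777
shift mm [-0.6  0.6 74.2] turn z -0.0
zmin tips rel [94.1 94.7 95.5 96.2 96.6 97.7]
-1 20 [0.8 2.2 4.2] [-14.9 -11.4  -9.2]
1 38 [-4.3 -0.2  4. ] [10.9 13.8 17.1]
```

View pics/over.png

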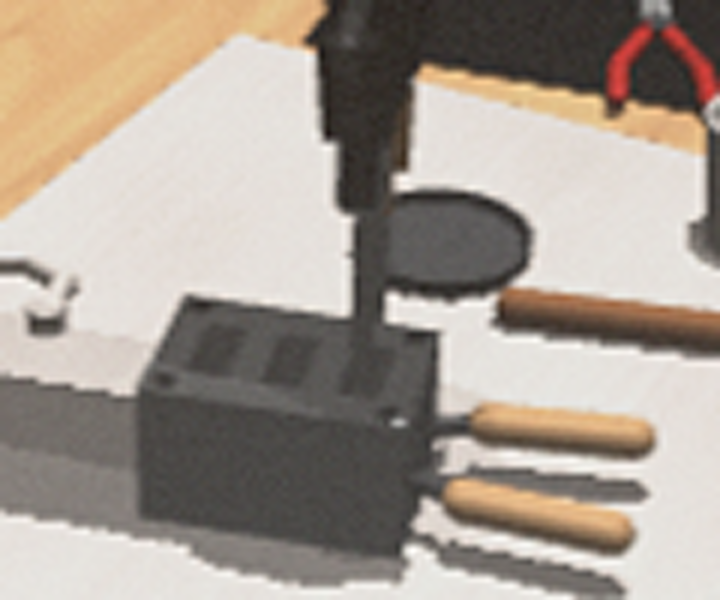

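The tongs hang over the lever-side pocket, with tips around (370,335), and line up with its mouth. I'll lower them.

Request:
send_rows --commands '[-0.0005, 0.0005, 0.008, 0, 0, 0, 0.04, 0, 0, 0.012, 0, 0, 0, 0.04, 0, 0, 0.012, 0, 0, 0, 0.04, 0, 0, 0.008, 0, 0, 0, 0.04, 0, 0, 0.004, 0, 0, 0, 0.04]'

```text
time: 7.55
ee_pos: [0.6389, 0.0415, 0.1229]
tool_rot: [0.991, 0.132, -0.001, -0.0]
ft_force: [0.3, 1.2, -1.2]
opening: 0.0403
grasp_force: 5.5
```

Request:
send_rows --commands '[0, 0, 0.007, 0, 0, 0, 0.04, 0, 0, 0.007, 0, 0, 0, 0.04, 0, 0, 0.006, 0, 0, 0, 0.04, 0, 0, 0, 0, 0, 0, 0.04, 0, 0, 0, 0, 0, 0, 0.04]'

```text
time: 8.05
ee_pos: [0.6394, 0.0416, 0.1043]
tool_rot: [0.991, 0.132, -0.0, -0.0]
ft_force: [0.1, 0.5, -0.6]
opening: 0.0401
grasp_force: 5.5
```

```bash
python3 -c "
from h import *
go(.6394,.0413,.0925,15.1)"
```

```text
t 8.05 pos [0.6394 0.0416 0.1043] yaw 15.13 tilt [-0.0001  0.0001] open 0.04007225244944599 F [ 0.1  0.5 -0.6] gf 5.505011826753616
shift mm [-0.   0.3 11.8] turn z 0.03
```

Request:
send_rows --commands '[0, 0, 0.005, 0, 0, 0, 0.04, 0, 0, 0.004, 0, 0, 0, 0.04, 0, 0, 0.002, 0, 0, 0, 0.04, 0, 0, 0, 0, 0, 0, 0.04, 0, 0, 0, 0, 0, 0, 0.04]'

```text
time: 8.55
ee_pos: [0.6394, 0.0416, 0.0933]
tool_rot: [0.991, 0.132, -0.0, -0.0]
ft_force: [-0.2, -0.4, -1.9]
opening: 0.0404
grasp_force: 5.5
```

Request:
send_rows --commands '[0, 0, 0, 0, 0, 0, 0.037, 0, 0, 0, 0, 0, 0, 0.035, 0, 0, 0, 0, 0, 0, 0.033, 0, 0, 0, 0, 0, 0, 0.031, 0, 0, 0, 0, 0, 0, 0.029]' --grip_force 25

```text
time: 9.05
ee_pos: [0.6395, 0.0416, 0.0935]
tool_rot: [0.991, 0.132, 0.0, -0.0]
ft_force: [-1.3, 0.8, 2.9]
opening: 0.0303
grasp_force: 24.6
```

Request:
send_rows --commands '[0, 0, 0, 0, 0, 0, 0.028, 0, 0, 0, 0, 0, 0, 0.028, 0, 0, 0, 0, 0, 0, 0.028]'

```text
time: 9.35
ee_pos: [0.6395, 0.0416, 0.0935]
tool_rot: [0.991, 0.132, 0.0, -0.0]
ft_force: [-1.2, 0.2, 5.0]
opening: 0.0302
grasp_force: 24.8
```

Request:
send_rows --commands '[0, 0, -0.002, 0, 0, 0, 0.028, 0, 0, -0.004, 0, 0, 0, 0.028, 0, 0, -0.008, 0, 0, 0, 0.028, 0, 0, -0.012, 0, 0, 0, 0.028, 0, 0, -0.016, 0, 0, 0, 0.028]'

```text
time: 9.85
ee_pos: [0.6392, 0.0416, 0.1363]
tool_rot: [0.991, 0.132, -0.0, -0.0]
ft_force: [-0.1, -0.2, -1.8]
opening: 0.0304
grasp_force: 24.9
```

Request:
send_rows --commands '[0, 0, -0.018, 0, 0, 0, 0.028, 0, 0, -0.02, 0, 0, 0, 0.028, 0, 0, -0.02, 0, 0, 0, 0.028, 0, 0, -0.01, 0, 0, 0, 0.028, 0, 0, 0, 0, 0, 0, 0.028]'

```text
time: 10.35
ee_pos: [0.64, 0.0416, 0.2053]
tool_rot: [0.991, 0.132, 0.001, 0.0]
ft_force: [-0.1, -0.0, -2.3]
opening: 0.0304
grasp_force: 24.9
```

```bash
python3 - <<'E'
from h import *
from rig import env
import pickle
go(.577,.250,.21,15.1)
c=env.capture("scene"); pickle.dump(c,open("pin.pkl","wb")); s=env.get_state(); x,y,tz=s["ee_pos"]
q=proj(c,[x,y,tz-.07]).astype(int); print(q); i=c["img"][q[1]-40:q[1]+50,q[0]-60:q[0]+60]; cv2.imwrite("pics/pin.png",cv2.resize(i,None,fx=6,fy=6,interpolation=cv2.INTER_CUBIC))
E
```

```text
t 10.35 pos [0.64   0.0416 0.2053] yaw 15.13 tilt [0.0028 0.0002] open 0.03044445157611557 F [-0.1 -0.  -2.3] gf 24.928891360759735
shift mm [  -6.5 -217.6   -4.8] turn z 0.03
[339 239]
```

View pics/pin.png

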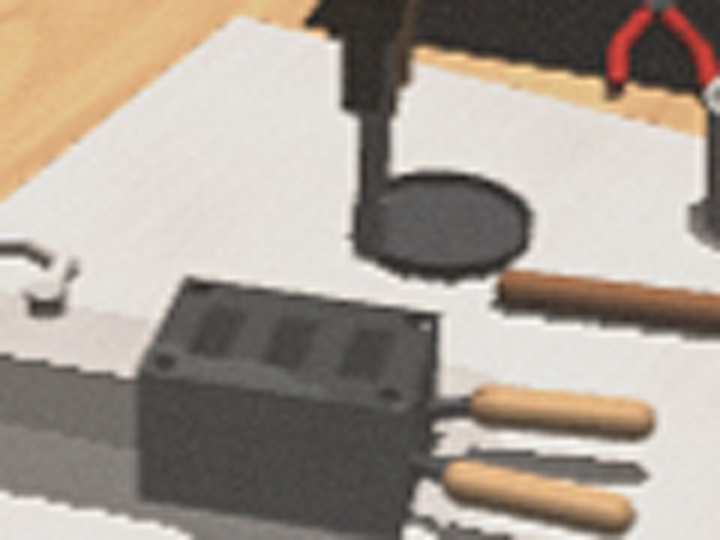

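Request:
send_rows --commands '[0, -0.012, 0, 0, 0, 0, 0.028, -0.001, -0.025, 0, 0, 0, 0, 0.028, -0.001, -0.028, 0, 0, 0, 0, 0.028, -0.001, -0.028, 0, 0, 0, 0, 0.028, -0.001, -0.028, 0, 0, 0, 0, 0.028]'

```text
time: 10.9
ee_pos: [0.6026, 0.1592, 0.2022]
tool_rot: [0.991, 0.132, -0.001, -0.0]
ft_force: [0.7, -0.2, -1.6]
opening: 0.0302
grasp_force: 24.9
```

Request:
send_rows --commands '[-0.001, -0.028, 0, 0, 0, 0, 0.028, -0.001, -0.028, 0, 0, 0, 0, 0.028, -0.0005, -0.025, 0, 0, 0, 0, 0.028, 0, -0.015, 0, 0, 0, 0, 0.028, 0, 0, 0, 0, 0, 0, 0.028]'

```text
time: 11.4
ee_pos: [0.575, 0.252, 0.2026]
tool_rot: [0.991, 0.133, -0.001, -0.0]
ft_force: [0.9, -0.2, -2.0]
opening: 0.0298
grasp_force: 25.0
```

```bash
python3 - <<'E'
from h import *
from rig import env
import pickle
go(.577,.250,.15,15.1)
for n in("pin","now"):
    c=pickle.load(open("pin.pkl","rb")) if n=="pin" else env.capture("scene")
    x,y,tz=([.64,.0416,.2053] if n=="pin" else env.get_state()["ee_pos"])
    q=cloud(c).reshape(-1,3); th=np.radians(15.1); ex=np.array([np.cos(th),np.sin(th)]); ey=np.array([np.sin(th),-np.cos(th)])
    d=q[:,:2]-[x,y]; L=np.c_[d@ex,d@ey,q[:,2]-tz]*1e3; L=L[(abs(L[:,0])<15)&(abs(L[:,1])<25)&(L[:,2]<-30)&(L[:,2]>-95)]
    for lo in range(-95,-30,8):
        B=L[(L[:,2]>=lo)&(L[:,2]<lo+8)]
        if len(B): print(n,lo,len(B),"x",np.percentile(B[:,0],[0,50,100]).round(1),"y",np.percentile(B[:,1],[0,50,100]).round(1))
p=proj(c,[x,y,tz-.07]).astype(int); i=c["img"][p[1]-40:p[1]+50,p[0]-60:p[0]+60]; cv2.imwrite("pics/dish1.png",cv2.resize(i,None,fx=6,fy=6,interpolation=cv2.INTER_CUBIC))
E
```

```text
t 11.4 pos [0.575  0.252  0.2026] yaw 15.33 tilt [-0.0014  0.0006] open 0.029788103704049943 F [ 0.9 -0.2 -2. ] gf 24.961213767528534
shift mm [ 1.4  2.5 52.6] turn z 0.23
pin -79 7 x [-2.8  3.2  6.2] y [ 0.6  7.5 12.5]
pin -71 12 x [-2.9  2.4  6.1] y [-2.9  8.5 11. ]
pin -63 12 x [-2.9  2.2  5.7] y [-1.2  9.3 12.7]
pin -55 18 x [-3.5  2.2  5.6] y [-6.8  8.3 12.2]
pin -47 14 x [-3.7  1.1  4.7] y [-12.2   8.5  11.2]
pin -39 16 x [-4.   2.4  5. ] y [-14.3   7.6  13.5]
pin -31 3 x [-4.1  1.9  5. ] y [-8.6  8.9 13.1]
now -79 6 x [-3.6  2.8  4.3] y [-4.5  3.3  7.3]
now -71 8 x [-3.9 -0.5  4.2] y [2.6 8.1 9.4]
now -63 11 x [-4.4  1.   5.7] y [-3.1  6.9 11. ]
now -55 13 x [-5.3  1.2  5.4] y [-10.9   4.7  10.6]
now -47 13 x [-5.4  1.3  4.7] y [-12.5   6.8  10.7]
now -39 12 x [-5.4 -0.7  4.6] y [-13.    8.3  12.9]
now -31 3 x [-5.4  0.5  3.1] y [6.2 7.7 7.9]
```

View pics/dish1.png

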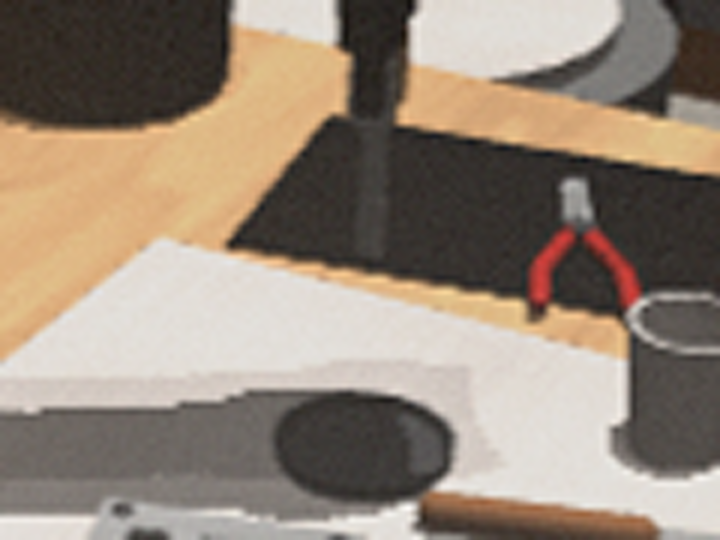

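```bash
python3 - <<'E'
from h import *
from rig import env
D=np.median([env.capture("top")["depth"] for _ in range(5)],0); c=env.capture("top"); c["depth"]=D; P=cloud(c)
np.set_printoptions(linewidth=200)
print(np.round((P[200:236,306:332,2]-.007)*1000).astype(int)[::2,::2])
go(.577,.250,.15,15.1)
E
```

```text
[[ 2 -4  4 -2  1 70 68 71 69 70 -3 -1  0]
 [35 70 72 68 70 70 69 69 70 69  2  1 -3]
 [70 69 70 70 70 67 71 69 70 71 70  1 -2]
 [69 68 67 74 61 47 36 24 69 71 70 -1  1]
 [69 55 40 29 17 10  9  8 71 71 69  0  0]
 [70 68 10  8  8  9  9 68 71 69 71 69  2]
 [71 71  9 13 71 70 71 69 71 70 71 67  0]
 [69 71 71 68 68 70 69 70 70 68 74 74  1]
 [70 70 67 68 70 71 61 49 33 70 68 73  3]
 [73 71 68 58 43 24  9  7 13 70 71 69 69]
 [70 72 72 11 10 18 26 10 10  8 72 70 71]
 [67 70 70  9 13 18 69 69 72 70 71 69 73]
 [71 71 71 72 70 70 68 70 71 68 70 72 67]
 [71 69 71 67 71 71 70 70 69 48 59 70 70]
 [ 2 69 71 68 67 58 37 17 13 10 11 72 70]
 [ 0 69 69 71 34 11 10 21 19 10 10 71 71]
 [-4 69 71 70 69 11 11 21 68 69 71 69 70]
 [-2 -2 68 71 71 71 72 71 71 67 72 69 71]]
t 11.75 pos [0.5768 0.2484 0.2032] yaw 15.05 tilt [-0.     -0.0002] open 0.030152386926727313 F [ 1.4 -0.2 -2.3] gf 24.962244629859924
shift mm [ 0.6 -1.5 53.2] turn z -0.05
```

Request:
send_rows --commands '[0.0006, -0.0015, 0.01, 0, 0, 0, 0.028, 0, 0, 0.022, 0, 0, 0, 0.028, 0, 0, 0.025, 0, 0, 0, 0.028, 0, 0, 0.022, 0, 0, 0, 0.028, 0, 0, 0.014, 0, 0, 0, 0.028]'

```text
time: 12.25
ee_pos: [0.5759, 0.2504, 0.108]
tool_rot: [0.991, 0.132, -0.001, 0.0]
ft_force: [-0.0, -0.3, -1.8]
opening: 0.0299
grasp_force: 25.0
```

Request:
send_rows --commands '[0, 0, 0.008, 0, 0, 0, 0.028, 0, 0, 0.005, 0, 0, 0, 0.028, 0, 0, 0.003, 0, 0, 0, 0.028, 0, 0, 0, 0, 0, 0, 0.028, 0, 0, 0, 0, 0, 0, 0.028]'

```text
time: 12.75
ee_pos: [0.577, 0.2511, 0.0949]
tool_rot: [0.991, 0.132, 0.0, -0.0]
ft_force: [-0.5, 0.4, -1.6]
opening: 0.0305
grasp_force: 25.0
```

```bash
python3 -c "
from h import *
go(.577,.250,.0885,15.1)"
```

```text
t 12.75 pos [0.577  0.2511 0.0949] yaw 15.13 tilt [0.0008 0.0004] open 0.030488839511626866 F [-0.5  0.4 -1.6] gf 24.968600571155548
shift mm [-0.2  1.1  6.4] turn z 0.03
```

Request:
send_rows --commands '[0, 0.001, 0.002, 0, 0, 0, 0.028, 0, 0, 0.002, 0, 0, 0, 0.028, 0, 0, 0, 0, 0, 0, 0.028, 0, 0, 0, 0, 0, 0, 0.028]'

```text
time: 13.15
ee_pos: [0.5769, 0.25, 0.0903]
tool_rot: [0.991, 0.132, -0.0, -0.0]
ft_force: [0.5, 0.2, -0.7]
opening: 0.0301
grasp_force: 25.0
```

Request:
send_rows --commands '[0, 0, 0.001, 0, 0, 0, 0.028, 0, 0, 0, 0, 0, 0, 0.028, 0, 0, 0, 0, 0, 0, 0.028]'

```text
time: 13.45
ee_pos: [0.5769, 0.25, 0.0893]
tool_rot: [0.991, 0.132, -0.0, -0.0]
ft_force: [-0.3, -0.2, -1.4]
opening: 0.0299
grasp_force: 25.0
```

Request:
send_rows --commands '[0, 0, 0.0006, 0, 0, 0, 0.028, 0, 0, 0, 0, 0, 0, 0.028, 0, 0, 0, 0, 0, 0, 0.028]'

```text
time: 13.75
ee_pos: [0.5769, 0.25, 0.0887]
tool_rot: [0.991, 0.132, -0.0, -0.0]
ft_force: [0.2, 0.3, -1.4]
opening: 0.03
grasp_force: 25.0
```

Request:
send_rows --commands '[0, 0, 0.0005, 0, 0, 0, 0.028, 0, 0, 0, 0, 0, 0, 0.028, 0, 0, 0, 0, 0, 0, 0.028]'

```text
time: 14.05
ee_pos: [0.577, 0.2501, 0.0885]
tool_rot: [0.991, 0.132, 0.0, -0.0]
ft_force: [-1.0, -0.3, 5.9]
opening: 0.0301
grasp_force: 25.4
```

Request:
send_rows --commands '[0, 0, -0.0003, 0, 0, 0, 0.028, 0, 0, 0, 0, 0, 0, 0.032, 0, 0, 0, 0, 0, 0, 0.034, 0, 0, 0, 0, 0, 0, 0.036, 0, 0, 0, 0, 0, 0, 0.038]'

```text
time: 14.55
ee_pos: [0.5769, 0.25, 0.0884]
tool_rot: [0.991, 0.132, -0.0, -0.0]
ft_force: [0.1, 0.3, -1.3]
opening: 0.038
grasp_force: 5.9
```

Request:
send_rows --commands '[0, 0, 0, 0, 0, 0, 0.04, 0, 0, 0, 0, 0, 0, 0.041, 0, 0, 0, 0, 0, 0, 0.041, 0, 0, 0, 0, 0, 0, 0.041]'

```text
time: 14.95
ee_pos: [0.5769, 0.25, 0.0885]
tool_rot: [0.991, 0.132, -0.0, -0.0]
ft_force: [-0.5, -0.6, -1.8]
opening: 0.0409
grasp_force: 5.3
```

Request:
send_rows --commands '[0, 0, -0.003, 0, 0, 0, 0.041, 0, 0, -0.006, 0, 0, 0, 0.041, 0, 0, -0.01, 0, 0, 0, 0.041, 0, 0, -0.013, 0, 0, 0, 0.041, 0, 0, -0.015, 0, 0, 0, 0.041]'

```text
time: 15.45
ee_pos: [0.5769, 0.25, 0.1369]
tool_rot: [0.991, 0.132, 0.0, -0.0]
ft_force: [0.0, 0.4, -0.8]
opening: 0.0409
grasp_force: 5.3
```

Request:
send_rows --commands '[0, 0, -0.018, 0, 0, 0, 0.041, 0, 0, -0.02, 0, 0, 0, 0.041, 0, 0, -0.02, 0, 0, 0, 0.041, 0, 0, -0.015, 0, 0, 0, 0.041, 0, 0, 0, 0, 0, 0, 0.041]'

```text
time: 15.95
ee_pos: [0.5778, 0.2504, 0.2113]
tool_rot: [0.991, 0.132, 0.002, -0.001]
ft_force: [-0.5, 0.3, -1.8]
opening: 0.0411
grasp_force: 5.3
```

```bash
python3 - <<'E'
from h import *
from rig import env
go(.553,-.320,.2085,14.0)
c=env.capture("scene"); P=cloud(c).reshape(-1,3); s=env.get_state()
Q=P[(np.hypot(P[:,0]-.577,P[:,1]-.25)<.035)&(P[:,2]>.02)&(P[:,2]<.06)]; print(len(Q), Q.max(0).round(4) if len(Q) else "", np.median(Q,0).round(4) if len(Q) else "")
p=proj(c,[.577,.25,.04]).astype(int); i=c["img"][p[1]-60:p[1]+30,p[0]-60:p[0]+60]; cv2.imwrite("pics/dish2.png",cv2.resize(i,None,fx=6,fy=6,interpolation=cv2.INTER_CUBIC))
q=P; x,y,tz=s["ee_pos"]; th=np.radians(15.1); ex=np.array([np.cos(th),np.sin(th)]); ey=np.array([np.sin(th),-np.cos(th)])
d=q[:,:2]-[x,y]; L=np.c_[d@ex,d@ey,q[:,2]-tz]*1e3; L=L[(abs(L[:,0])<15)&(abs(L[:,1])<25)&(L[:,2]<-30)&(L[:,2]>-95)]
print("tips",np.sort(L[:,2])[:5].round(1))
for k in(-1,1):
  for lo in(-78,-60,-45):
    B=L[(k*L[:,1]>0)&(L[:,2]>=lo)&(L[:,2]<lo+16)]
    if len(B): print(k,lo,len(B),np.percentile(B[:,0],[5,50,95]).round(1),np.percentile(B[:,1],[5,50,95]).round(1))
E
```

```text
t 15.95 pos [0.5778 0.2504 0.2113] yaw 15.12 tilt [0.0034 0.0015] open 0.04114889156563877 F [-0.5  0.3 -1.8] gf 5.323517248034477
shift mm [-172.8  544.2    1.9] turn z 1.12
26 [0.5831 0.2556 0.0404] [0.5791 0.2473 0.0316]
tips [-70.3 -69.9 -69.8 -68.8 -68.3]
-1 -78 5 [3.1 4.6 5.4] [-19.  -13.3  -9.9]
-1 -60 9 [2.2 3.4 5.5] [-13.  -11.2  -8.6]
-1 -45 4 [3.8 4.3 4.9] [-15.9 -12.9  -8.8]
1 -78 10 [-4.7  0.6  4.6] [10.7 14.3 19.6]
1 -60 18 [-2.7  1.   5.2] [11.7 15.2 20. ]
1 -45 17 [-2.6  0.5  5.2] [ 9.6 14.4 20.8]
```

View pics/dish2.png

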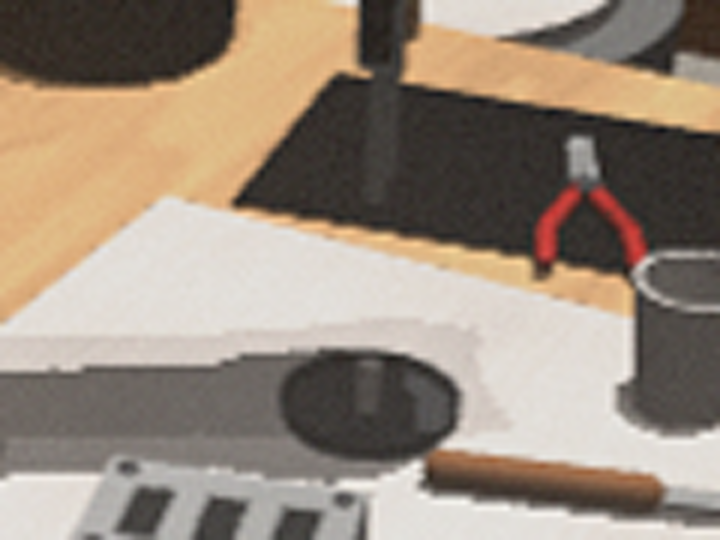

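The picture shows the pin upright in the dish at (370,385), with its top at about z = 40 mm, and the tongs held clear. Next I return the tongs.

Request:
send_rows --commands '[-0.005, 0.015, 0, 0, 0, 0.5, 0.041, -0.01, 0.03, 0, 0, 0, 0.6, 0.041, -0.01, 0.032, 0, 0, 0, 0, 0.041, -0.01, 0.032, 0, 0, 0, 0, 0.041, -0.01, 0.032, 0, 0, 0, 0, 0.041]'

```text
time: 16.5
ee_pos: [0.5673, 0.1, 0.2075]
tool_rot: [0.993, 0.122, -0.001, 0.0]
ft_force: [1.0, -0.2, -0.8]
opening: 0.0411
grasp_force: 5.3
```

Request:
send_rows --commands '[-0.01, 0.032, 0, 0, 0, 0, 0.041, -0.01, 0.032, 0, 0, 0, 0, 0.041, -0.01, 0.032, 0, 0, 0, 0, 0.041, -0.01, 0.032, 0, 0, 0, 0, 0.041, -0.01, 0.032, 0, 0, 0, 0, 0.041]'

```text
time: 17.0
ee_pos: [0.5572, -0.0672, 0.2076]
tool_rot: [0.993, 0.122, -0.001, -0.0]
ft_force: [0.6, -0.1, -0.8]
opening: 0.0413
grasp_force: 5.3
```

Request:
send_rows --commands '[-0.01, 0.032, 0, 0, 0, 0, 0.041, -0.01, 0.032, 0, 0, 0, 0, 0.041, -0.01, 0.032, 0, 0, 0, 0, 0.041, -0.01, 0.032, 0, 0, 0, 0, 0.041, -0.01, 0.032, 0, 0, 0, 0, 0.041]'

```text
time: 17.5
ee_pos: [0.5474, -0.2343, 0.2075]
tool_rot: [0.993, 0.122, -0.001, -0.0]
ft_force: [0.2, 0.6, -0.9]
opening: 0.0412
grasp_force: 5.3
```

```bash
python3 -c "
from h import *
go(.553,-.320,.2085,14.0)"
```

```text
t 17.5 pos [ 0.5474 -0.2343  0.2075] yaw 13.98 tilt [-0.0015  0.0004] open 0.041202242692674654 F [ 0.2  0.6 -0.9] gf 5.323715955018997
shift mm [-15.2  84.5  -1. ] turn z -0.02
```

Request:
send_rows --commands '[-0.006, 0.03, 0, 0, 0, 0, 0.041, -0.005, 0.026, 0, 0, 0, 0, 0.041, -0.003, 0.014, 0, 0, 0, 0, 0.041, 0, 0, 0, 0, 0, 0, 0.041, 0, 0, 0, 0, 0, 0, 0.041]'

```text
time: 18.0
ee_pos: [0.5518, -0.3029, 0.2079]
tool_rot: [0.992, 0.122, -0.0, -0.001]
ft_force: [-0.3, 0.5, -1.5]
opening: 0.0409
grasp_force: 5.3
```

```bash
python3 -c "
from h import *
go(.553,-.320,.138,14.0)"
```

```text
t 18.0 pos [ 0.5518 -0.3029  0.2079] yaw 14.05 tilt [-0.0008  0.001 ] open 0.04088282325070625 F [-0.3  0.5 -1.5] gf 5.3235626220703125
shift mm [-2.9 17.  69.9] turn z 0.05
```

Request:
send_rows --commands '[-0.002, 0.011, 0, 0, 0, 0, 0.041, -0.001, 0.006, 0, 0, 0, 0, 0.041, 0, 0, 0.02, 0, 0, 0, 0.041, 0, 0, 0.025, 0, 0, 0, 0.041, 0, 0, 0.015, 0, 0, 0, 0.041]'

```text
time: 18.5
ee_pos: [0.5527, -0.3209, 0.1468]
tool_rot: [0.993, 0.122, -0.001, -0.0]
ft_force: [-0.1, -1.2, -2.0]
opening: 0.0411
grasp_force: 5.3
```

Request:
send_rows --commands '[0, 0, 0, 0, 0, 0, 0.041, 0, 0, 0, 0, 0, 0, 0.041]'

```text
time: 18.7
ee_pos: [0.5535, -0.3211, 0.149]
tool_rot: [0.993, 0.122, 0.0, 0.0]
ft_force: [-1.0, -0.4, -0.2]
opening: 0.041
grasp_force: 5.3
```

```bash
python3 - <<'E'
from h import *
from rig import env
go(.553,-.320,.0845,14.0)
c=env.capture("scene"); q=cloud(c).reshape(-1,3); s=env.get_state(); x,y,tz=s["ee_pos"]; th=np.radians(14); ex=np.array([np.cos(th),np.sin(th)]); ey=np.array([np.sin(th),-np.cos(th)])
d=q[:,:2]-[x,y]; L=np.c_[d@ex,d@ey,q[:,2]-tz]*1e3; L=L[(abs(L[:,0])<15)&(abs(L[:,1])<22)&(L[:,2]<-30)&(q[:,2]>.06)]
print("tips",np.sort(L[:,2])[:6].round(1))
for k in(-1,1):
    B=L[(k*L[:,1]>0)]; print(k,len(B),np.percentile(B[:,0],[5,50,95]).round(1),np.percentile(B[:,1],[5,50,95]).round(1))
E
```

```text
t 18.7 pos [ 0.5535 -0.3211  0.149 ] yaw 14.04 tilt [ 0.0002 -0.    ] open 0.04103199110747388 F [-1.  -0.4 -0.2] gf 5.323720201849937
shift mm [-0.2 -1.2 64.5] turn z 0.04
tips [-74.9 -74.7 -74.4 -74.2 -73.8 -72. ]
-1 84 [-4.6  1.4  4.8] [-16.5 -12.5 -10.4]
1 86 [-4.6  1.2  4.8] [ 9.6 13.9 15.7]
```

Request:
send_rows --commands '[0, -0.001, 0.008, 0, 0, 0, 0.041, 0, 0, 0.01, 0, 0, 0, 0.041, 0, 0, 0.01, 0, 0, 0, 0.041, 0, 0, 0.01, 0, 0, 0, 0.041, 0, 0, 0.01, 0, 0, 0, 0.041]'

```text
time: 19.25
ee_pos: [0.5528, -0.32, 0.0994]
tool_rot: [0.993, 0.122, -0.0, -0.0]
ft_force: [-0.4, -0.7, -0.6]
opening: 0.0413
grasp_force: 5.3
```

Request:
send_rows --commands '[0, 0, 0.006, 0, 0, 0, 0.041, 0, 0, 0.004, 0, 0, 0, 0.041, 0, 0, 0.002, 0, 0, 0, 0.041, 0, 0, 0, 0, 0, 0, 0.041, 0, 0, 0, 0, 0, 0, 0.041]'

```text
time: 19.75
ee_pos: [0.5531, -0.3201, 0.0888]
tool_rot: [0.993, 0.122, 0.0, 0.0]
ft_force: [0.6, 0.5, -0.9]
opening: 0.0407
grasp_force: 5.3
```

Request:
send_rows --commands '[0, 0, 0.002, 0, 0, 0, 0.041, 0, 0, 0.001, 0, 0, 0, 0.041, 0, 0, 0, 0, 0, 0, 0.041, 0, 0, 0, 0, 0, 0, 0.041]'

```text
time: 20.15
ee_pos: [0.5529, -0.32, 0.0855]
tool_rot: [0.993, 0.122, -0.0, -0.0]
ft_force: [-0.6, -0.0, -1.6]
opening: 0.0407
grasp_force: 5.3
```

Request:
send_rows --commands '[0, 0, 0.001, 0, 0, 0, 0.041, 0, 0, 0, 0, 0, 0, 0.041, 0, 0, 0, 0, 0, 0, 0.041]'

```text
time: 20.45
ee_pos: [0.5529, -0.32, 0.0844]
tool_rot: [0.993, 0.122, -0.0, -0.0]
ft_force: [0.2, -0.1, -1.1]
opening: 0.0412
grasp_force: 5.3
```

Request:
send_rows --commands '[0, 0, 0.001, 0, 0, 0, 0.041, 0, 0, 0, 0, 0, 0, 0.041, 0, 0, 0, 0, 0, 0, 0.041]'

```text
time: 20.75
ee_pos: [0.5533, -0.32, 0.0839]
tool_rot: [0.993, 0.122, 0.0, 0.0]
ft_force: [-0.5, 1.8, 4.6]
opening: 0.041
grasp_force: 5.6
```

Request:
send_rows --commands '[0, 0, 0.001, 0, 0, 0, 0.041, 0, 0, 0, 0, 0, 0, 0.041, 0, 0, 0, 0, 0, 0, 0.041]'

```text
time: 21.05
ee_pos: [0.5534, -0.32, 0.0829]
tool_rot: [0.993, 0.122, 0.0, 0.0]
ft_force: [0.0, 0.5, 6.3]
opening: 0.0411
grasp_force: 5.7
```

Request:
send_rows --commands '[0, 0, 0, 0, 0, 0, 0.043, 0, 0, 0, 0, 0, 0, 0.045, 0, 0, 0, 0, 0, 0, 0.05, 0, 0, 0, 0, 0, 0, 0.07, 0, 0, 0, 0, 0, 0, 0.085]'

```text
time: 21.55
ee_pos: [0.5529, -0.32, 0.0823]
tool_rot: [0.993, 0.122, -0.0, -0.0]
ft_force: [-0.4, 0.7, 0.7]
opening: 0.0773
grasp_force: 0.0
```

Request:
send_rows --commands '[0, 0, 0, 0, 0, 0, 0.085, 0, 0, 0, 0, 0, 0, 0.085, 0, 0, -0.005, 0, 0, 0, 0.085, 0, 0, -0.01, 0, 0, 0, 0.085, 0, 0, -0.02, 0, 0, 0, 0.085]'

```text
time: 22.05
ee_pos: [0.5525, -0.3197, 0.1175]
tool_rot: [0.993, 0.122, -0.001, -0.001]
ft_force: [0.4, -0.0, 0.2]
opening: 0.0845
grasp_force: 0.0
```

Request:
send_rows --commands '[0, 0, -0.03, 0, 0, 0, 0.085, 0, 0, -0.03, 0, 0, 0, 0.085, 0, 0, -0.03, 0, 0, 0, 0.085, 0, 0, -0.03, 0, 0, 0, 0.085, 0, 0, -0.02, 0, 0, 0, 0.085]'

```text
time: 22.55
ee_pos: [0.5534, -0.3202, 0.2609]
tool_rot: [0.993, 0.122, 0.001, 0.001]
ft_force: [0.2, 0.3, -0.5]
opening: 0.0854
grasp_force: 0.0
```

Request:
send_rows --commands '[-0.04, 0, 0, 0, 0, 0, 0.085, -0.04, 0, 0, 0, 0, 0, 0.085, -0.04, 0, 0, 0, 0, 0, 0.085, 0, 0, 0, 0, 0, 0, 0.085, 0, 0, 0, 0, 0, 0, 0.085]'

```text
time: 23.05
ee_pos: [0.4361, -0.3495, 0.2587]
tool_rot: [0.993, 0.121, 0.0, 0.001]
ft_force: [0.3, 0.5, 0.6]
opening: 0.0849
grasp_force: 0.0
```

```bash
python3 - <<'E'
from h import *
from rig import env
go(.553,-.320,.2,14.0)
c=env.capture("scene"); t=env.capture("top"); 
for n,k in(("scene",c),("top",t)):
    P=cloud(k).reshape(-1,3)
    for nm,(x,y,rad),lo,hi in (("head",(.553,-.32,.05),.12,.148),("pin",(.577,.25,.035),.025,.06)):
        Q=P[(np.hypot(P[:,0]-x,P[:,1]-y)<rad)&(P[:,2]>lo)&(P[:,2]<hi)]
        if len(Q): r=cv2.minAreaRect((Q[:,:2]*1e4).astype(np.float32)); print(n,nm,len(Q),np.round(r[0])/1e4,np.round(r[1])/10,round(r[2],1),"z",np.percentile(Q[:,2],[5,50,95]).round(4))
cv2.imwrite("pics/end.png",c["img"])
E
```

```text
t 23.05 pos [ 0.4361 -0.3495  0.2587] yaw 13.96 tilt [ 0.0011 -0.0009] open 0.0849185411084888 F [0.3 0.5 0.6] gf 0.0
shift mm [120.5  -0.5  58.8] turn z -0.04
scene head 201 [ 0.5528 -0.3201] [24.7 47.1] 14.6 z [0.1222 0.1336 0.1375]
scene pin 22 [0.5784 0.2472] [ 9.9 13.7] 26.4 z [0.0255 0.0345 0.0409]
top head 107 [ 0.5524 -0.3203] [22.4 45.5] 12.5 z [0.1221 0.1354 0.1411]
top pin 14 [0.5758 0.2478] [9.2 9.7] 89.5 z [0.031  0.0387 0.042 ]
```

View pics/end.png

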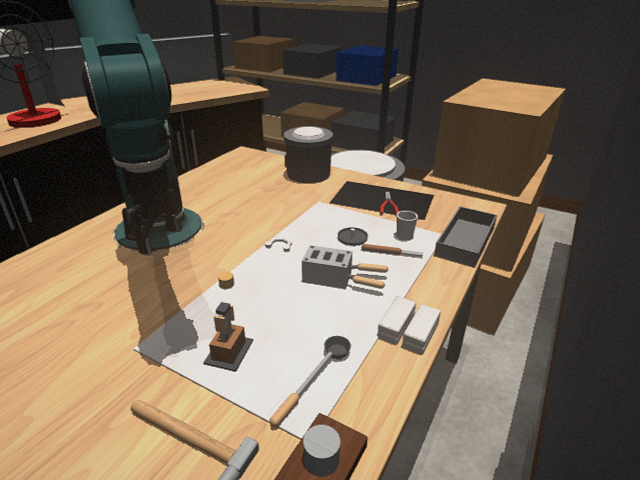

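The final view shows the tongs upright in the stand at (226,325), with the head at the same height as at the start. The pin stands in the dish at (352,235), and nothing else has moved.

```bash
python3 -c "
from rig import env
print(env.sign_off())"
```

```text
the job is handed in; nothing more can be done
None
```

The job is handed in: the pin stands upright in the dish, the tongs are back fully down in their stand and released, and the last pictures show nothing else moved; it took about 23 s of robot time, and the sign-off gave no verdict.

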